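# Nudge a gel cassette home against the hidden stop of a gel viewer

## Task

Take the pusher out of its drip tray and use it to nudge the gel cassette gently along the deck into the viewer's hood, until it sits up against the cross stop hidden inside; the stop is only held by friction, so do not shove it out of its setting. Keep the gripper itself off the stained cassette, leave the other things on the bench alone, and lay the pusher flat back in its drip tray.

Things in the scene. Friction and masses are not known exactly. Their poses are not given: they have to be found in the camera images.
- viewer: gel viewer, fixed to the bench: a white lamp base 300 long (x -100 to 200), 176 wide, 34 high, with a flat grey deck 36 above the bench and a black camera hood. Origin: on the bench under the middle of the hood's mouth; x points into the hood (the way the cassette goes), y across, z up
- deck_edge (a point): middle of the deck's open front edge, 97 before the mouth, on the deck; axes as the viewer's. The deck is open above from here to the mouth and runs on under the hood to x = 194. Two aluminium guide rails, 9 high over the deck, leave a channel 84 wide (y -42 to 42) all along it. The cassette alone slides on the deck at about 0.5 to 1.6 N
- hood_top (a point): on the axis of the viewer, 100 inside the mouth and 120 above the bench, where the hood's roof lies. The hood covers x 4 to 200 in full width, opaque; from x = 70 on a camera tower rises out of it to 290 above the bench
- slot (a point): middle of the hood's mouth, on the deck; the slot is 104 wide, 32 high. Inside, unseen, an aluminium cross stop 78 wide and 20 high stands across the channel: its near face lies 105 to 150 beyond this point, differently each time, to be found by feel. It is a friction slide that yields for good at about 8 N: never shift it over 2.5, nor press the cassette on it with over 15 N
- cassette: the stained gel cassette to be pushed: flat grey sealed slab 108 long (x), 80 wide, 14 high, 0.11 to 0.22 kg, lying on the deck between the rails, its front 40 to 80 already under the hood. Origin: centre of its underside; x points into the hood. Against the stop its rear face is between 3 before and 42 inside the mouth. An identical spare lies on the bench and is not part of the job
- cassette_rear (a point): middle of the cassette's upright rear face (the face to push on), 54 behind its centre and 7 above the deck; axes as the cassette's
- pusher: gel pusher, 0.2 kg: flat steel blade 165 long, 44 wide, 4 thick, with a black bar handle raised over it on two posts. Origin: blade's underside, below the handle's middle; x points to the pushing edge. Blade x -50 to 115, ending in a lip 50 wide, 14 high. Handle 100 long (x), 18 wide, 40 to 62 above the underside: grip it across its width, at its middle, from above. Starts flat in the drip tray
- pusher_tip (a point): middle of the pusher's front face (the lip), 115 ahead of its origin and 7 above its underside; axes as the pusher's
- pusher_mid (a point): underside of the pusher's blade, half way along it (32.5 ahead of its origin); axes as the pusher's
- drip_tray: white open tray fixed to the bench, 226 long (x), 116 wide (y), 22 high, walls and floor 4 thick (inner floor 218 x 108, 4 above the bench). Origin: centre of its underside
- spare: bystander: the spare cassette, same shape as the other, on the bench; origin centre of its underside
- tube_rack: bystander: tube rack 100 x 220 x 36, origin centre of its underside
- tip_box: bystander: pipette tip box 120 x 80 x 59, origin centre of its underside
- pipette: bystander: a pipette lying on the bench along its x, 270 long and 26 thick, origin on the underside
- bottle: bystander: white jar 60 across, 100 high, origin centre of its underside
- dish: bystander: round flat dish 90 across, 15 high, origin centre of its underside
- marker: bystander: a marker pen lying along its x, 125 long, 13 thick, origin on the underside
There are look-alikes about, which are no part of the job. What is shaped like the pusher but red is not meant.

How it is judged:
By the outcome, as a careful person would: the job done as asked, in the order asked, and still so for the second after the job is handed in, with the robot touching nothing.
It also fails if it takes over 64 s, if anything falls off the work surface, if the arm or the gripper's body presses on something with over 40 N, if the wrist force passes 120 N, or if a joint passes its speed limit or range.

## Robot

A 7-joint arm with a two-finger parallel gripper is mounted at the origin on the work surface. World frame = base frame: x ahead of the robot, y to its left, z up, the work surface at z = 0. Lengths are in mm, angles in rad, forces in N, time in s.
With the tool pointing down it reaches from about 425 to 875 mm from the base axis. Payload 8.4 kg.
Tool frame: the origin (TCP) lies at the very end of the fingers, on their centre line; the grasp point (between the pads) lies 19 mm behind it; x points along the fingers, y is the direction in which the jaws open and shut, and the axes are right-handed (so a half turn about x gives the same grasp; the last joint's range is limited). The gripper opens to 87 mm and grips with 3 to 60 N. Pads are 19 mm wide; open, the fingers measure 117 mm over their backs; the gripper's body (75 mm by 190 mm) begins 51 mm behind the grasp point.
Start: joints at [1.128, 0.333, 0.04, 1.465, -0.013, 1.343, -0.059], TCP at [219.07, -611.941, 222.546] pointing down, gripper open.
Joint ranges: [-2.58, 2.58], [-0.38, 2.09], [-1.3, 1.39], [0.25, 2.4], [-1.5, 4.64], [0.08, 2.09], [-2.65, 2.65]. Speed limits (rad/s): [2.22, 2.22, 2.79, 2.79, 3.14, 3.14, 3.14].

## Interface

Orientations are given as a unit quaternion [w, x, y, z].
In Python, from plant import arm, eoat, inverse_kinematics, viewer, hand_in, telemetry gives the robot as it stands. The module is installed in compiled form; this text tells all that it offers. Calls block until the motion is done:
- arm.move_ptp(position, orientation): joint-space move of the TCP to a pose.
- arm.line_to(position, feed=150, ori=None): straight line of the TCP; ori=None keeps the orientation; feed is the mean speed in mm/s.
- arm.move_j(angles): joint-space move.
- eoat.gripper_open() and eoat.grasp(): open the fingers fully, or close them until they stop; the grip force is fixed at half the most.
- arm.pause(seconds).
- inverse_kinematics(position, orientation): joint angles nearest the present ones, or None.
- viewer.capture(name): name is "scene" or "top" or "wrist"; returns a dict with "img" (420x560x3 uint8, blue, green, red), "vfov" (degrees; the focal length in pixels is half the picture's height over the tangent of half this angle, whatever the lens; pixels are square), "cx", "cy" (the principal point, pixels), "k1" (the pictures are not rectified: a ray, as slopes to the right and down, at radius r is drawn at 1 + k1 r^2 times it, then the intrinsics apply), "position" and "attitude" of the camera in the world. Camera axes: x right, y down, z forward; pixel columns grow to the right and rows downward; lengths in mm; the calibration is good to about 2 mm. A picture is of the moment at which its call begins. There is no depth.
A pose or a line that the arm cannot do raises arm.IKError and nothing moves.
- hand_in(): hands the job in, once; it reports no verdict.
Readings, each from a call of its own:
- telemetry.get_time(): time.
- telemetry.get_joints(): joint angles.
- telemetry.get_qd(): joint speeds.
- telemetry.get_tau(): joint torques, N m.
- telemetry.get_eef_pos(): TCP position.
- telemetry.get_ee_rot(): TCP orientation.
- telemetry.get_wrist_force(): force on the tool from outside, world axes, zero at the start.
- telemetry.get_torque(): the same for the moment, N m.
- telemetry.get_finger_gap(): opening from 0.0 (shut) to 1.0 (fully open).
Only numpy, scipy, OpenCV 4.12 (cv2) and the standard library are available. Lean on these libraries where they do the work, as an engineer would, in place of code of your own. Each camera call takes 0.05 s, during which the arm holds its last target.

## Working session

There is one attempt and no reset: what is moved stays moved. The work goes in short steps, each a Python script; the robot and the scene stay as the last script left them, time stands still between calls to the robot, and variables do not carry over. Pictures are saved under pics/ and viewed, and the job is handed in when it is done.

```bash
mkdir -p pics; cat > h.py <<'E'
import numpy as np, cv2, pickle
from plant import arm, eoat, inverse_kinematics, viewer, hand_in, telemetry
def cap(n,f):
    d=viewer.capture(n); cv2.imwrite('pics/'+f+'.png',d['img']); pickle.dump(d,open('pics/'+f+'.pkl','wb')); return d
E
python3 - <<'E'
from h import *
for n in ("scene","top","wrist"):
    d=cap(n,n+'0'); print({k:v for k,v in d.items() if k!='img'})
print(telemetry.get_time(),telemetry.get_ee_rot(),telemetry.get_wrist_force())
E
```

```text
{'vfov': 55.19107763500317, 'cx': 274.98240791039433, 'cy': 207.88176864521063, 'k1': -0.07341031562241937, 'position': array([ 894.97773702, -583.02030238,  988.55759808]), 'attitude': array([-0.28668084,  0.8977584 ,  0.32060939, -0.09515023])}
{'vfov': 46.28286533422203, 'cx': 268.32895955328974, 'cy': 211.01279875241931, 'k1': -0.041064822915321986, 'position': array([ 409.67953846, -120.65527838, 1603.36500525]), 'attitude': array([-0.02649536,  0.71510522, -0.69795434,  0.02796872])}
{'vfov': 68.35483987977815, 'cx': 274.9132392556585, 'cy': 205.81012290957264, 'k1': -0.021568031588540343, 'position': array([ 291.99650116, -585.67208934,  384.71088186]), 'attitude': array([ 0.11740872,  0.8091155 , -0.56968323, -0.08371571])}
0.15 [-0.12048683 -0.6965824  -0.12138881  0.69679311] [-0.22394433  0.18803974  0.12835899]
```

```bash
ls pics
```

```text
scene0.pkl
scene0.png
top0.pkl
top0.png
wrist0.pkl
wrist0.png
```

View pics/scene0.png

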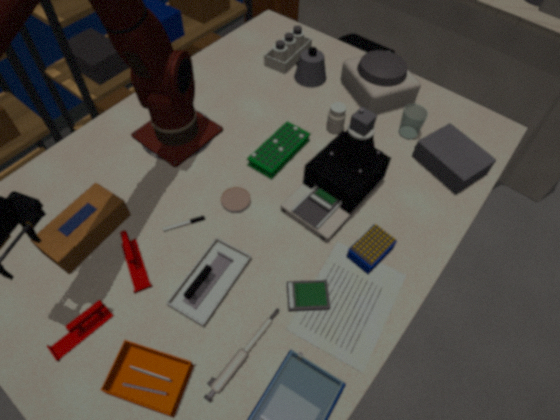

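View pics/top0.png

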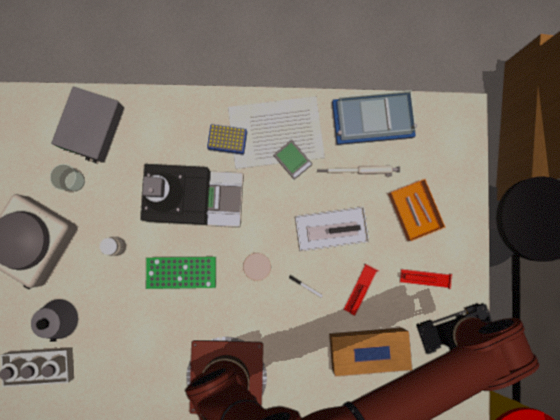

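View pics/wrist0.png

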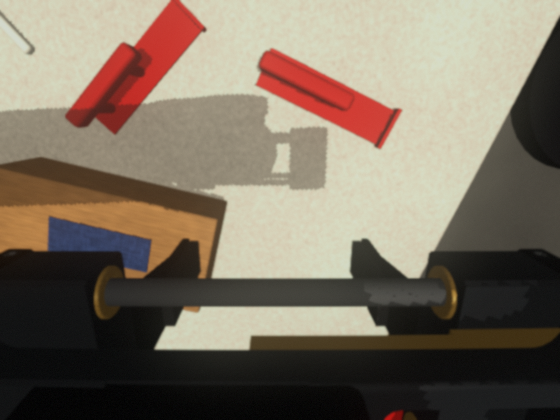

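```bash
cat >> h.py <<'E'
from scipy.spatial.transform import Rotation as R
def crop(src,x0,y0,x1,y1,s,f):
    im=cv2.imread('pics/'+src+'.png')[y0:y1,x0:x1]
    im=cv2.resize(im,None,fx=s,fy=s,interpolation=cv2.INTER_CUBIC)
    for k in range(x0-x0%10+10,x1,10):
        cv2.line(im,(int((k-x0)*s),0),(int((k-x0)*s),8 if k%50 else 16),(0,0,255),1)
        if k%20==0: cv2.putText(im,str(k),(int((k-x0)*s)-10,22),0,.38,(0,0,255),1)
    for k in range(y0-y0%10+10,y1,10):
        cv2.line(im,(0,int((k-y0)*s)),(8,int((k-y0)*s)),(0,0,255),1)
        if k%20==0: cv2.putText(im,str(k),(10,int((k-y0)*s)+4),0,.38,(0,0,255),1)
    cv2.imwrite('pics/'+f+'.png',im)
def cam(d):
    q=d['attitude']; Rm=R.from_quat([q[1],q[2],q[3],q[0]]).as_matrix()
    f=210/np.tan(np.radians(d['vfov']/2)); K=np.array([[f,0,d['cx']],[0,f,d['cy']],[0,0,1]]); return Rm,K
def px2w(d,uv,z):
    Rm,K=cam(d); uv=np.array(uv,float).reshape(-1,1,2)
    n=cv2.undistortPoints(uv,K,np.array([d['k1'],0,0,0,0.]),None,None)[:,0]
    r=np.c_[n,np.ones(len(n))]@Rm.T
    t=(np.broadcast_to(z,len(r))-d['position'][2])/r[:,2]
    return d['position']+r*t[:,None]
def w2px(d,P):
    Rm,K=cam(d); P=(np.array(P,float).reshape(-1,3)-d['position'])@Rm
    n=P[:,:2]/P[:,2:]; n=n*(1+d['k1']*(n**2).sum(1,keepdims=True))
    return n@K[:2,:2].T+K[:2,2]
def load(f): return pickle.load(open('pics/'+f+'.pkl','rb'))
E
python3 - <<'E'
from h import *
crop('top0',130,155,260,235,6,'c_v'); crop('top0',285,195,385,260,8,'c_p')
crop('scene0',160,230,260,330,6,'c_ps'); crop('scene0',270,130,400,245,5,'c_vs')
E
```

```text
(no output)
```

View pics/c_v.png

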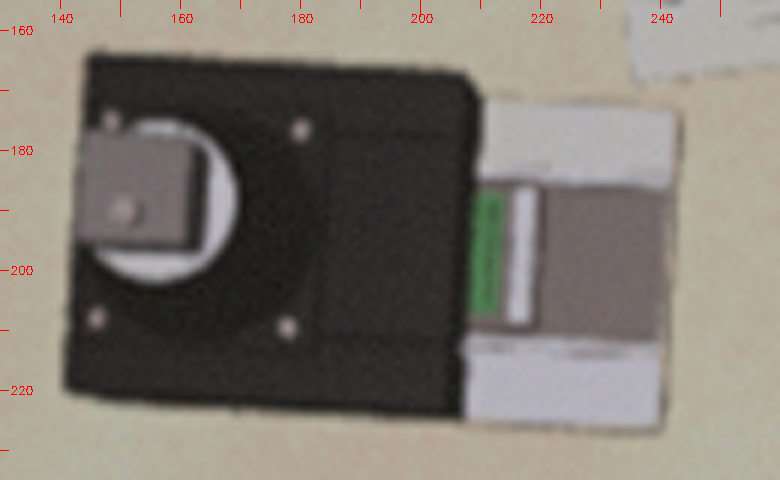

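View pics/c_p.png

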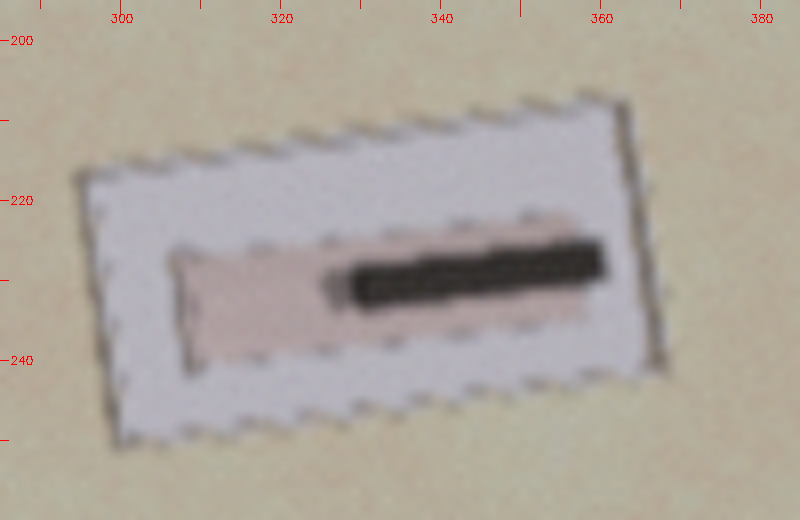

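View pics/c_ps.png

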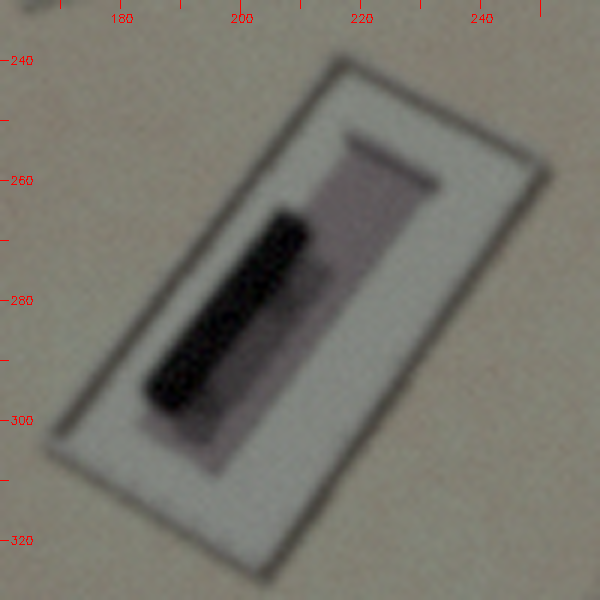

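View pics/c_vs.png

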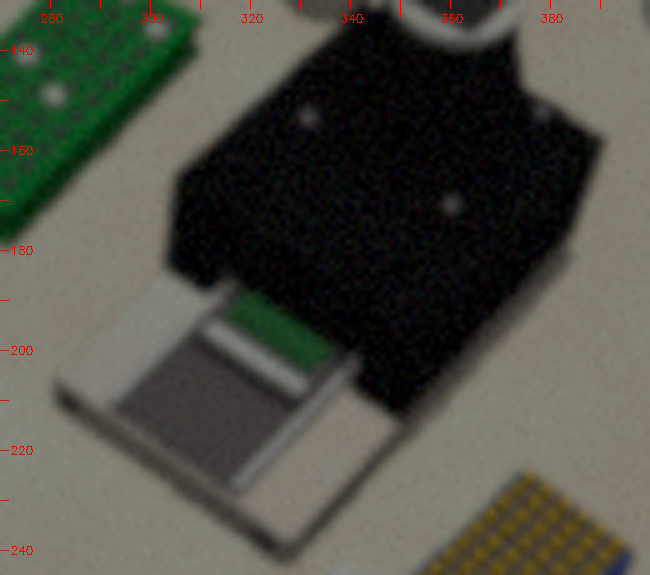

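```bash
cat > fit.py <<'E'
from h import *
from scipy.optimize import least_squares
T,S=load('top0'),load('scene0')
def fit(obs,x0,off=0):
    def res(p):
        r=[]
        for d,loc,uv in obs:
            c,s=np.cos(p[2]),np.sin(p[2]); w=[p[0]+c*loc[0]-s*loc[1],p[1]+s*loc[0]+c*loc[1],loc[2]]
            r+=list(w2px(d,w)[0]-uv)
        return np.array(r)
    o=least_squares(res,x0,loss='soft_l1'); print(o.x.round(4)); print(res(o.x).reshape(-1,2).round(1).tolist()); return o.x
print('viewer');V=fit([(T,(-100,-88,34),(243,173)),(T,(-100,88,34),(240.3,226.5)),(S,(-100,88,34),(281,206)),(S,(-100,-88,34),(327,240))],[600,200,1.57])
print('tray');D=fit([(T,(113,-58,22),(295,217)),(T,(113,58,22),(299.5,250.5)),(T,(-113,-58,22),(362.5,207.5)),(T,(-113,58,22),(367.5,241.5)),
 (S,(113,58,22),(217,240)),(S,(113,-58,22),(250.5,258.5)),(S,(-113,-58,22),(204,325.5)),(S,(-113,58,22),(169,303))],[500,-250,1.57])
print('pusher');P=fit([(T,(50,0,66),(328.8,231.7)),(T,(-50,0,66),(360.5,227.3)),(T,(115,-25,18),(306.5,226.5)),(T,(115,25,18),(308.8,241)),
 (S,(115,25,18),(218,252.5)),(S,(115,-25,18),(233,261)),(S,(-50,-22,8),(196,309))],[500,-300,1.57])
print('cass');C=fit([(T,(-54,-40,50),(219.8,186)),(T,(-54,40,50),(218.3,209.8)),(S,(-54,40,50),(310,196.5)),(S,(-54,-40,50),(331,209.5))],[600,200,1.57])
c,s=np.cos(V[2]),np.sin(V[2])
def rel(P): d=P[:2]-V[:2]; return [c*d[0]+s*d[1],-s*d[0]+c*d[1],P[2]-V[2]]
print('cass in viewer',rel(C))
for z,l in ((50,'z50'),): print(px2w(T,[(219.8,186),(218.3,209.8)],50),px2w(S,[(310,196.5),(331,209.5)],50))
E
python3 fit.py
```

```text
viewer
[574.3547  61.8666   1.5262]
[[1.3, -1.8], [0.0, -0.9], [-1.6, -2.0], [0.2, -1.4]]
tray
[ 485.5072 -328.6286    1.7386]
[[-0.4, -2.9], [0.4, -0.7], [1.1, -3.3], [1.7, -1.8], [-0.9, -3.9], [1.0, -4.1], [-0.4, -0.9], [-2.9, -0.8]]
pusher
[ 481.1848 -364.6839    1.7108]
[[0.6, -2.0], [0.5, -1.2], [0.1, -1.5], [-0.3, -0.6], [-0.5, -2.9], [-0.5, -3.0], [-0.8, -0.8]]
cass
[574.531   89.5939 -92.6951]
[[-0.2, -2.4], [0.0, -1.2], [-1.7, -1.6], [-0.5, -0.1]]
cass in viewer [np.float64(27.70768215792813), np.float64(1.0589164047266904), np.float64(-94.22134067262405)]
[[605.70891722  33.9561308   50.        ]
 [529.61052041  36.28467519  50.        ]] [[541.01157686  34.67430119  50.        ]
 [614.82920382  35.60358455  50.        ]]
```

```bash
cat >> h.py <<'E'
def quat(yaw,flip=1):
    # tool x down; tool y = flip * (left normal of heading yaw)
    n=flip*np.array([-np.sin(yaw),np.cos(yaw),0]); x=np.array([0,0,-1.]); z=np.cross(x,n)
    q=R.from_matrix(np.c_[x,n,z]).as_quat(); return np.array([q[3],q[0],q[1],q[2]])
E
python3 - <<'E'
from h import *
q=telemetry.get_ee_rot(); Rm=R.from_quat([q[1],q[2],q[3],q[0]]).as_matrix(); print(Rm.round(2))
d=load('wrist0'); print('cam in tool',Rm.T@(d['position']-telemetry.get_eef_pos())); print('cam axes in tool',(Rm.T@cam(d)[0]).round(2))
for f in (1,-1):
  for p,y in (((481,-365,120),1.71),((481,-365,49),1.71),((574,-180,150),1.526),((574,-85,85),1.526),((574,-10,85),1.526)):
    print(f,p,None if (j:=inverse_kinematics(p,quat(y,f))) is None else np.round(j,2))
E
```

```text
[[-0.    0.34 -0.94]
 [ 0.   -0.94 -0.34]
 [-1.   -0.    0.  ]]
cam in tool [-1.62886593e+02 -3.10856003e-02 -7.75198393e+01]
cam axes in tool [[ 0.   -0.29  0.96]
 [ 1.   -0.   -0.  ]
 [ 0.    0.96  0.29]]
1 (481, -365, 120) [ 0.53  0.31  0.05  1.71 -0.02  1.12 -2.41]
1 (481, -365, 49) [ 0.52  0.39  0.07  1.77 -0.03  0.98 -2.4 ]
1 (574, -180, 150) [-0.67  0.55  1.22  1.72 -0.54  1.26 -2.51]
1 (574, -85, 85) [-0.84  0.6   1.22  1.84 -0.62  1.15 -2.59]
1 (574, -10, 85) [ 0.8   0.53 -1.09  1.77  0.51  1.16  2.65]
-1 (481, -365, 120) [ 0.84  0.34 -0.33  1.69  0.12  1.13  0.62]
-1 (481, -365, 49) [ 0.84  0.41 -0.33  1.75  0.15  1.    0.6 ]
-1 (574, -180, 150) [ 0.62  0.32 -0.47  1.66  0.16  1.2   0.06]
-1 (574, -85, 85) [ 0.52  0.36 -0.53  1.77  0.2   1.07 -0.13]
-1 (574, -10, 85) [ 0.45  0.36 -0.61  1.79  0.23  1.07 -0.29]
```

```bash
python3 - <<'E'
from h import *
arm.move_ptp((489,-420,260),quat(1.71,-1)); cap('wrist','w1'); print(telemetry.get_time(), telemetry.get_eef_pos())
E
cp pics/w1.png pics/w1v.png; python3 -c "
from h import *
d=load('w1');print(w2px(d,[[481.18-0.1395*s+0.99*t,-364.7+.99*s+.1395*t,z] for s,t,z in((50,0,66),(-50,0,66),(115,-25,18),(115,25,18))]))"
```

```text
1.4583 [ 487.50989127 -421.68658595  259.65941066]
[[276.92762485  86.20372402]
 [277.1718866  177.11776722]
 [255.32448779  31.24506668]
 [297.83759444  31.01437247]]
```

View pics/w1.png

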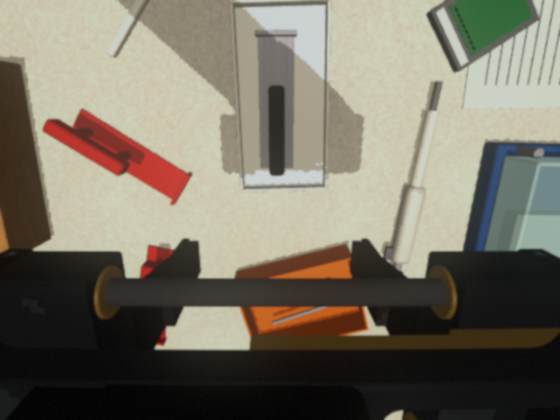

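```bash
python3 - <<'E'
from h import *
q=quat(1.711,-1)
arm.move_ptp((481.2,-364.5,110),q)
arm.line_to((481.2,-364.5,37),feed=120)
print(telemetry.get_eef_pos(),telemetry.get_wrist_force())
eoat.grasp(); print(telemetry.get_finger_gap(),telemetry.get_wrist_force(),telemetry.get_eef_pos())
arm.line_to((481.2,-364.5,150),feed=150)
print(telemetry.get_finger_gap(),telemetry.get_wrist_force(),telemetry.get_time())
cap('wrist','w2');cap('top','t2');cap('scene','s2')
crop('s2',120,190,300,325,4.4,'c_s2')
E
```

```text
[ 481.83389671 -364.94305588   37.91285042] [-0.60980525 -0.07542876 -0.05290867]
0.2035301579506053 [-0.12976391 -0.62290665  0.14899297] [ 481.2208416  -364.49132814   36.98448168]
0.2072463187285814 [-1.04383734 -0.02956141 -1.86542038] 4.9167
```

View pics/w2.png

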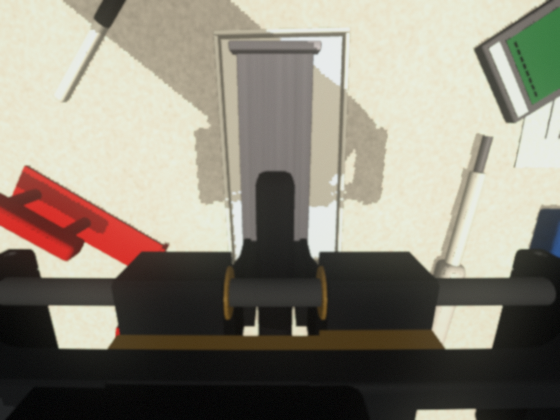

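View pics/c_s2.png

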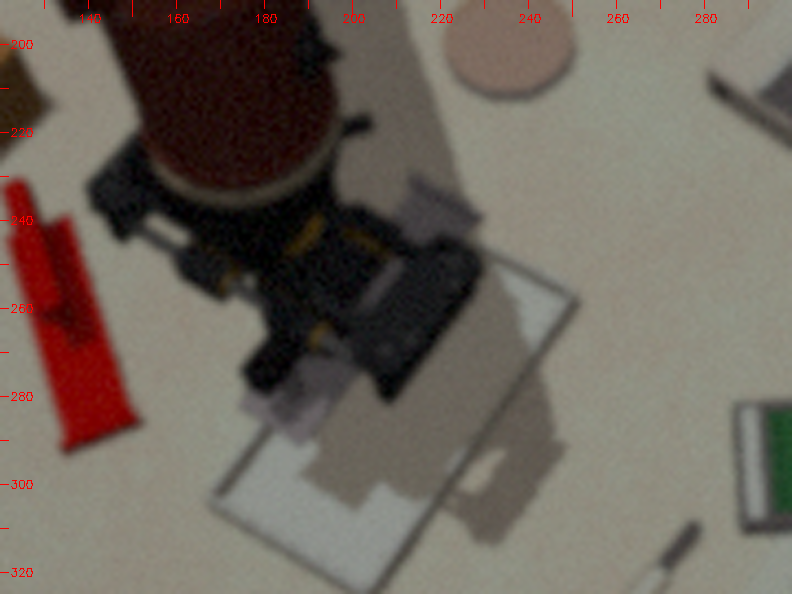

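```bash
python3 - <<'E'
from h import *
d=load('w2');p=np.array(telemetry.get_eef_pos());print(p)
c,s=np.cos(1.711),np.sin(1.711)
for uv,z in (((230.5,42),131),((320.5,42.5),131),((230.5,52),117),((320.5,53),117)):
    w=px2w(d,[uv],z)[0]-p; print(c*w[0]+s*w[1],-s*w[0]+c*w[1])
E
python3 -c "
from h import *
crop('w2',210,25,350,85,5.5,'c_w2')"
```

```text
[ 480.60818133 -364.12310005  148.6981143 ]
115.02005443021561 24.444669220125604
114.7540393078639 -23.302401651919627
112.64265253581203 26.491294876720495
112.08983070793354 -25.35886808506858
```

View pics/c_w2.png

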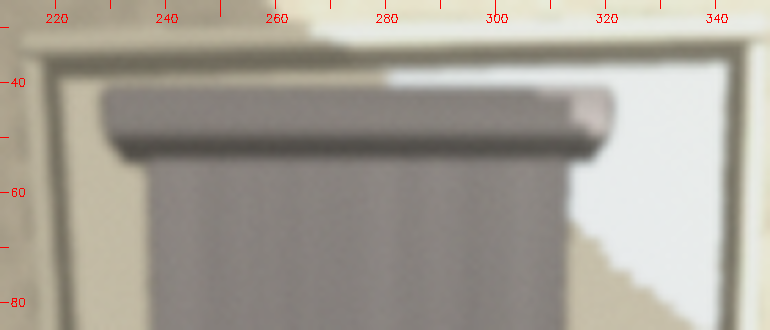

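```bash
python3 - <<'E'
from h import *
V=(574.35,61.87,1.5262)
def v2w(x,y): c,s=np.cos(V[2]),np.sin(V[2]); return [V[0]+c*x-s*y,V[1]+s*x+c*y]
arm.move_ptp((*v2w(-210,0),200),quat(V[2],-1)); arm.pause(.2); d=cap('wrist','w3'); print(telemetry.get_time(),telemetry.get_eef_pos(),telemetry.get_wrist_force())
for x,y,z in ((-100,-88,34),(-100,88,34),(4,-88,120),(4,88,120),(-26,-40,50),(-26,40,50),(-97,42,45),(-97,-42,45)): print(x,y,z,w2px(d,[*v2w(x,y),z]).round(1))
E
```

```text
6.2583 [ 564.53904778 -149.41150842  199.61023122] [-1.04585128 -0.66853213 -1.39597995]
-100 -88 34 [[364.9  78.5]]
-100 88 34 [[187.5  79. ]]
4 -88 120 [[ 413.3 -108.1]]
4 88 120 [[ 139.3 -107. ]]
-26 -40 50 [[321.6 -13.3]]
-26 40 50 [[230.6 -12.9]]
-97 42 45 [[232.2  74.1]]
-97 -42 45 [[320.2  73.8]]
```

View pics/w3.png

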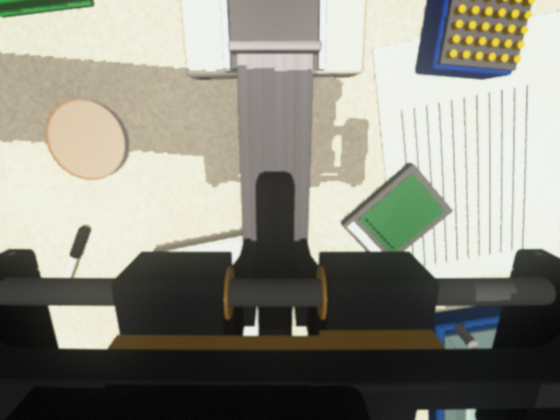

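```bash
python3 -c "
from h import *
crop('w3',170,0,380,90,3.8,'c_w3')"
```

```text
(no output)
```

View pics/c_w3.png

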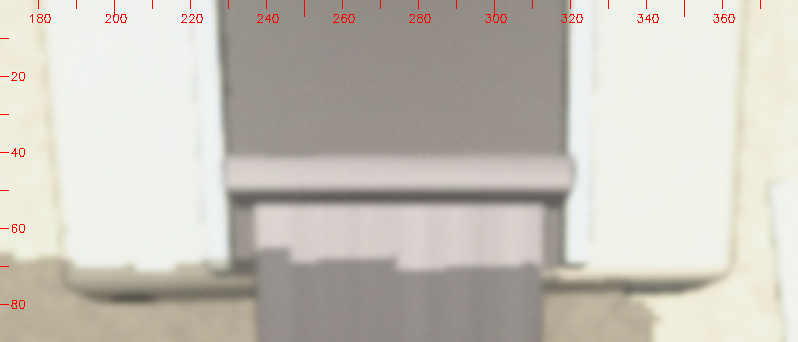

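```bash
python3 - <<'E'
from h import *
d=load('w3')
a=px2w(d,[(229.8,71),(318.7,69.5)],45); print(a, np.linalg.norm(a[0]-a[1]))
b=px2w(d,[(227.8,2),(319.7,2)],45); print(b,np.linalg.norm(b[0]-b[1])); ma,mb=a.mean(0),b.mean(0); print('heading',np.arctan2(*(mb-ma)[[1,0]]), 'edge',np.arctan2(*(a[1]-a[0])[[1,0]])+np.pi/2)
for h in (1.53,1.54): print('V from edge',ma[:2]+97*np.array([np.cos(h),np.sin(h)]))
E
```

```text
[[526.03596346 -30.33061047  45.        ]
 [610.57398019 -33.02674072  45.        ]] 84.58099899716993
[[529.1851901   27.73114981  45.        ]
 [612.07760452  23.75711607  45.        ]] 82.9876214487418
heading 1.530304509283982 edge 1.5389146148077821
V from edge [572.26111792  65.2406151 ]
V from edge [571.29174336  65.27532998]
```

```bash
cat >> h.py <<'E'
V=(572.0,65.0,1.533)
def v2w(x,y=0): c,s=np.cos(V[2]),np.sin(V[2]); return [V[0]+c*x-s*y,V[1]+s*x+c*y]
def vf(F): return F[0]*np.cos(V[2])+F[1]*np.sin(V[2])
E
python3 - <<'E'
from h import *
q=quat(V[2],-1)
arm.move_ptp((*v2w(-174),120),q)
arm.line_to((*v2w(-174),71),feed=100); arm.pause(.2)
cap('wrist','w4'); cap('scene','s4'); print(telemetry.get_time(),telemetry.get_eef_pos(),v2w(-174))
F=[]
for i in range(10): F.append(telemetry.get_wrist_force()); arm.pause(.02)
F=np.array(F); print(F.mean(0),F.std(0),telemetry.get_time())
crop('s4',260,130,400,245,5,'c_s4')
E
```

```text
7.65 [ 565.7099078  -108.90251649   71.50487961] [np.float64(565.4250048636866), np.float64(-108.87572987325589)]
[ 0.0348623   0.11104286 -1.96120695] [0.40222333 0.4112372  0.39879459] 7.8167
```

View pics/w4.png

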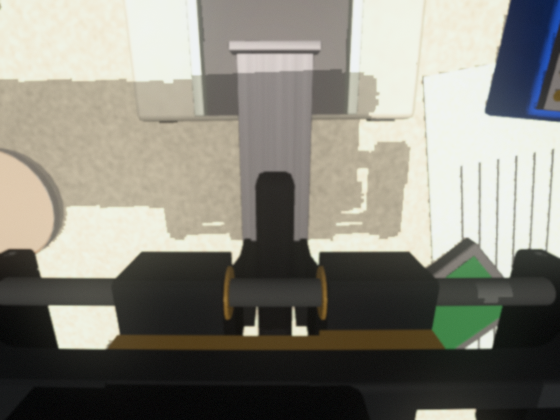

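View pics/c_s4.png

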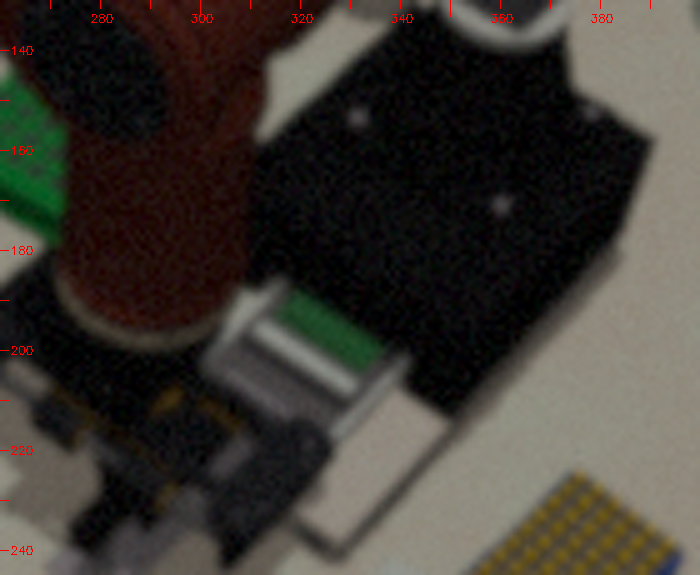

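```bash
cat >> h.py <<'E'
def rd(n=8,dt=.01):
    F=[]
    for i in range(n): F.append(telemetry.get_wrist_force()); arm.pause(dt)
    return np.mean(F,0)
def vx():
    p=telemetry.get_eef_pos(); return (p[0]-V[0])*np.cos(V[2])+(p[1]-V[1])*np.sin(V[2])
E
python3 - <<'E'
from h import *
b=vf(rd(12)); print('base',b)
x=-174
for x,fd in ((-155,40),(-145,20),(-140,20),(-135,20),(-125,20)):
    arm.line_to((*v2w(x),71),feed=fd); arm.pause(.08); f=b-vf(rd(6)); print(x,round(vx(),2),round(f,2),round(telemetry.get_time(),2),telemetry.get_eef_pos()[2].round(2))
    if f>4: break
print(rd(6)); cap('wrist','w5')
E
```

```text
base 0.17797575198703797
-155 -155.35 0.28 8.68 70.98
-145 -145.02 0.21 9.46 70.98
-140 -139.91 -0.14 9.99 70.95
-135 -134.86 0.17 10.53 71.0
-125 -124.95 0.12 11.31 70.99
[-0.44392948  0.0737891  -1.66011609]
```

View pics/w5.png

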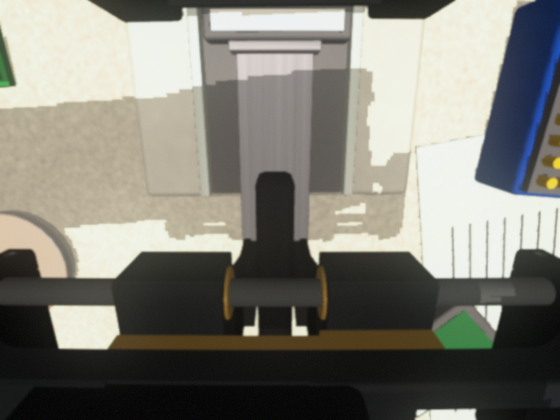

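```bash
python3 - <<'E'
from h import *
b=0.1
x=-125; n=0; h=[]
while x<-72:
    x+=0.8
    arm.line_to((*v2w(x),71),feed=15)
    f0=b-vf(telemetry.get_wrist_force())
    arm.pause(.03); f=b-vf(rd(5)); n+=1; h.append((round(x,1),round(vx(),1),round(f0,1),round(f,2)))
    if f>2.6:
        f=b-vf(rd(12)); h.append(('re',round(f,2)))
        if f>2.2: break
for k in h: print(*k)
print(telemetry.get_time())
E
```

```text
-124.2 -124.2 0.9 0.05
-123.4 -123.5 0.9 1.16
-122.6 -122.6 1.1 0.88
-121.8 -121.7 1.0 0.66
-121.0 -120.9 1.2 0.64
-120.2 -120.1 0.8 0.73
-119.4 -119.3 1.7 1.09
-118.6 -118.5 1.0 0.95
-117.8 -117.7 1.3 0.3
-117.0 -116.9 1.0 0.92
-116.2 -116.1 1.6 1.02
-115.4 -115.3 0.8 1.03
-114.6 -114.5 0.6 1.04
-113.8 -113.7 0.7 0.94
-113.0 -112.9 0.4 0.92
-112.2 -112.1 0.5 0.83
-111.4 -111.3 1.0 1.02
-110.6 -110.5 1.6 0.93
-109.8 -109.7 0.9 1.37
-109.0 -108.9 0.9 0.97
-108.2 -108.1 1.1 0.86
-107.4 -107.3 1.5 0.93
-106.6 -106.5 0.3 1.06
-105.8 -105.7 0.5 0.94
-105.0 -104.9 0.6 1.1
-104.2 -104.1 1.0 0.72
-103.4 -103.3 0.1 0.57
-102.6 -102.5 1.1 0.54
-101.8 -101.7 1.1 0.77
-101.0 -100.9 0.6 1.14
-100.2 -100.1 1.2 0.64
-99.4 -99.3 0.1 0.97
-98.6 -98.5 1.7 0.97
-97.8 -97.7 1.0 0.99
-97.0 -96.9 0.7 0.88
-96.2 -96.1 0.1 0.87
-95.4 -95.3 0.7 0.67
-94.6 -94.5 1.9 0.63
-93.8 -93.7 0.7 1.17
-93.0 -92.9 0.7 0.82
-92.2 -92.1 1.0 1.1
-91.4 -91.3 1.5 0.76
-90.6 -90.5 0.3 0.93
-89.8 -89.7 0.8 1.16
-89.0 -88.9 1.9 1.16
-88.2 -88.1 1.0 0.96
-87.4 -87.3 0.6 0.85
-86.6 -86.5 1.1 0.79
-85.8 -85.7 1.4 1.05
-85.0 -84.9 0.2 1.0
-84.2 -84.1 1.2 0.63
-83.4 -83.8 3.2 3.43
re 4.01
28.4083
```

```bash
python3 - <<'E'
from h import *
print('F',0.1-vf(rd(10)),vx())
arm.line_to((*v2w(-83.2),71),feed=15); arm.pause(.05); print('F',0.1-vf(rd(10)),vx(),rd(4))
# retract
arm.line_to((*v2w(-90),71),feed=30); arm.pause(.05); print('F',0.1-vf(rd(8)),vx())
arm.line_to((*v2w(-180),71),feed=100)
cap('wrist','w6');arm.line_to((*v2w(-180),150),feed=150)
print(telemetry.get_time(),telemetry.get_finger_gap())
arm.line_to((*v2w(-215),200),feed=150)
cap('top','t6'); cap('scene','s6'); print(telemetry.get_time())
crop('s6',260,130,400,245,5,'c_s6'); crop('t6',130,155,260,235,6,'c_t6')
E
```

```text
F 4.336993258647611 -83.83672614535712
F 5.233091314121564 -83.78431263309484 [-0.16312682 -5.33620485  0.21535424]
F -0.2172178042296308 -89.58950147928752
31.175 0.2004480178105449
31.8333
```

View pics/w6.png

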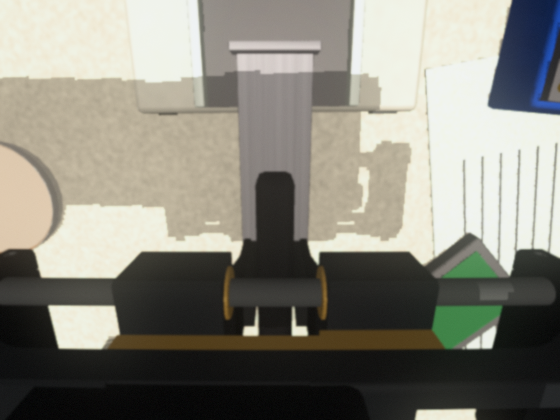

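View pics/c_s6.png

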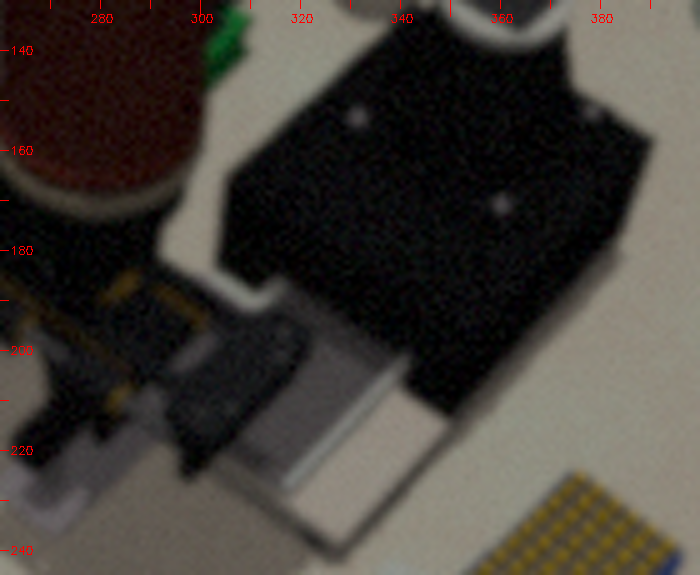

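```bash
python3 - <<'E'
from h import *
q=quat(1.711,-1)
arm.move_ptp((481.2,-364.5,130),q); arm.pause(.1)
b=rd(6)
arm.line_to((481.2,-364.5,45),feed=90)
arm.line_to((481.2,-364.5,38),feed=15); arm.pause(.1)
print(rd(5)-b)
z=38
while z>36.3:
    z-=0.4; arm.line_to((481.2,-364.5,z),feed=15); arm.pause(.05); f=(rd(5)-b)[2]; print(z,telemetry.get_eef_pos()[2],f)
    if f>1.8: break
arm.pause(.1); eoat.gripper_open(); print(telemetry.get_finger_gap(),rd(4))
arm.line_to((481.2,-364.5,130),feed=120)
arm.move_ptp((481,-440,260),q); arm.pause(.1)
cap('wrist','w7'); cap('top','t7'); cap('scene','s7'); print(telemetry.get_time(),rd(4))
crop('s7',160,230,260,330,6,'c_s7'); crop('t7',130,155,260,235,6,'c_t7'); crop('s7',260,130,400,245,5,'c_s7v')
E
```

```text
[-0.17776041  0.16821538  0.22473328]
37.6 37.6267428287577 0.48926966722859455
37.2 37.19737466458561 0.3549660080694841
36.800000000000004 36.98785114347289 3.0066408670298963
0.9956267198106208 [ 0.30538376 -0.40262605  0.31993252]
39.0667 [ 0.00547364 -0.24731106 -0.05991515]
```

View pics/w7.png

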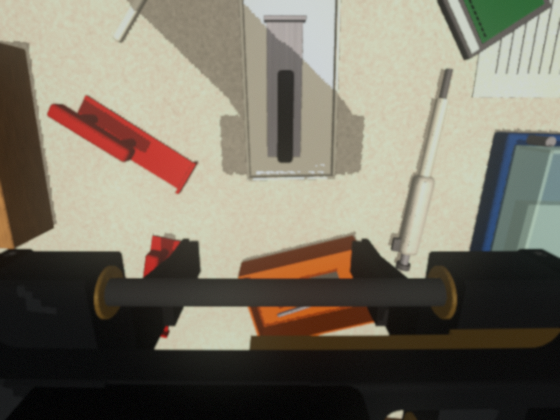

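View pics/c_s7.png

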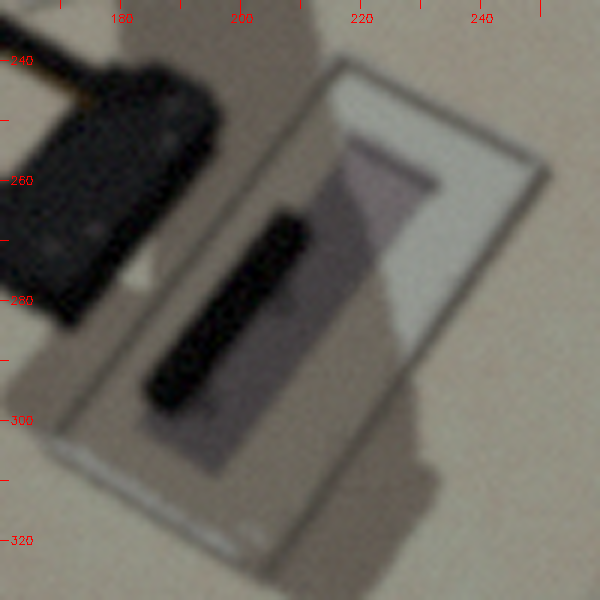

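View pics/t7.png

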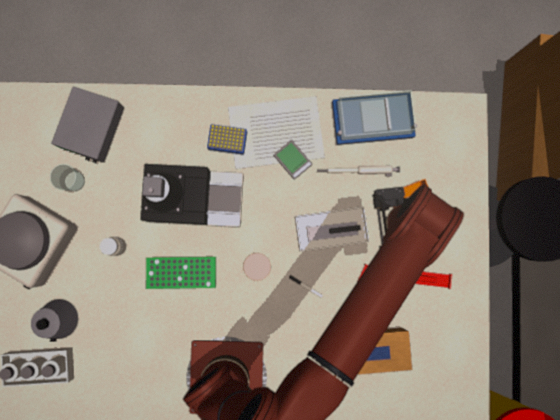

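View pics/c_s7v.png

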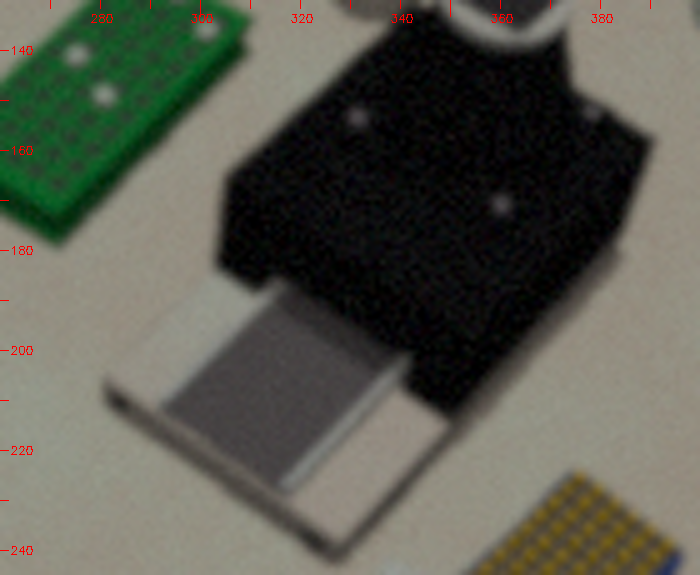

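The pusher lies flat in its tray, with the same lip pixels as at the start (about 218,252 and 233,261 in the scene view). The cassette has gone under the hood, the bystanders are where they were, and the gripper is clear.

```bash
python3 -c "
from h import *
hand_in(); print(telemetry.get_time())"
```

```text
the job is handed in; nothing more can be done
the job is handed in; nothing more can be done
```

I took the pusher (grey blade, black handle) from the white drip tray and used it to slide the cassette into the hood until it came up against the stop. I then laid the pusher back in its tray and handed the job in at about 39 s of the 64 s allowed.

- **Finding the stop:** The cassette slid at about 0.9 N, pushed in 0.8 mm steps. The force then jumped to 3.4–4.3 N with the cassette's rear face about 31 mm inside the mouth, which puts the stop about 139 mm in. That is within the range you gave. One last 0.2 mm nudge gave 5.2 N with no measurable advance. Static force readings stayed below the 8 N at which the stop yields, so it should not have moved.
- **Pusher in the tray:** Touchdown came at the same height as the pick-up (37.0 mm). The last pictures show the pusher flat in the tray in its original place.
- **Other things on the bench:** In the last pictures everything else is where it was, and the arm is clear and touching nothing.
- **What I could not see:** The contact with the stop was judged by force alone, because the hood hides it.
- **Disagreeing measurements:** The first position fits from the top and scene cameras disagreed by up to about 10 mm. I corrected the viewer's position with the wrist camera (3–4 mm and 0.007 rad); the pusher's position agreed with it already.

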